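# Hold the clamp beam over its saddles

## Robot

A 7-joint arm with a two-finger parallel gripper is mounted at the origin on the work surface. World frame = base frame: x ahead of the robot, y to its left, z up, the work surface at z = 0. Lengths are in mm, angles in rad, forces in N, time in s.
With the tool pointing down it reaches from about 425 to 825 mm from the base axis. Payload 3.6 kg.
Tool frame: the origin (TCP) lies at the very end of the fingers, on their centre line; the grasp point (between the pads) lies 19 mm behind it; z points along the fingers, y is the line along which they close (so a half turn about z gives the same grasp; the last joint's range is limited). The gripper opens to 93 mm and grips with 3 to 60 N. Pads are 15 mm wide; open, the fingers measure 128 mm over their backs; the gripper's body (75 mm by 188 mm) begins 65 mm behind the grasp point.
Start: joints at [-1.202, 0.615, -0.013, 1.423, 0.008, 1.103, -0.04], TCP at [250.57, 599.73, 218.64] pointing down, gripper open.
Joint ranges: [-3.12, 3.12], [-0.3, 2.06], [-1.34, 1.32], [0.26, 2.42], [-1.36, 4.5], [0.01, 1.98], [-2.84, 2.84]. Speed limits (rad/s): [2.79, 2.79, 3.14, 3.14, 3.14, 3.14, 3.14].

## Interface

Orientations are given as a 3x3 rotation matrix whose columns are the frame's x, y, z axes.
In Python, from station import observe, read_camera, workorder gives the robot as it stands.
- The arm moves only by the shell command python3 -m pendant 'ROWS' [FORCE]. ROWS is JSON, a list of rows, each a list of 3 entries, a list of its own where there are three numbers: the shift along the world's x, y, z in m, then the turn, a rotation vector about the world's x, y, z in degrees, then the opening, from -1 (shut) to 1 (fully open). In form: [[[dx, dy, dz], [ax, ay, az], fingers], ...]. A call has 1 to 10 rows; each row is the pose to reach, as a shift and turn from the pose commanded when the call began; what a row does not reach only later rows make up. A row lasts 1/12 s, in which the tool goes at most 41.7 mm and 7.16 degrees, less where a joint would pass 70% of its speed; a pose out of reach is approached as far as the arm can. A call with a gripper value outside its range is refused whole. The fingers move at their own pace and stop on an object; FORCE is the grip in N (left out, the last holds). Time passes only in rows, so rows that repeat a pose let the fingers close. It gives the time, the measured TCP pose, the force, the opening and the grip force at its end, in the units of the state.
- observe(): the state, without advancing time (a new reading comes with each control period).
- read_camera(name): name is "side" or "top"; returns a dict with "color" (384x512x3 uint8, red, green, blue), "depth" (384x512 float32, mm along the optical axis (not along the pixel's ray), 0 where there is no reading), "mtx" (3x3 intrinsics, pixels), "rvec" (rotation vector, rad) and "tvec" (3), from world to camera coordinates, as OpenCV has them. Camera axes: x right, y down, z forward; pixel columns grow to the right and rows downward; lengths in mm; the calibration is good to about 2 mm. A picture is of the moment at which its call begins.
- workorder.finish_job(): hands the job in; it is judged then, once.
The state is a dict: "time_s": time; "joint_pos": joint angles; "qd": joint speeds; "tau": joint torques, N m; "eef_pos": TCP position; "orientation": TCP orientation; "wrist_force": force on the tool from outside, world axes, zero at the start; "moment": the same for the moment, N m; "gripper_width": finger opening in mm; "grip_force": force on a finger pad.
Only numpy, scipy, OpenCV 4.12 (cv2) and the standard library are available. Lean on these libraries where they do the work, as an engineer would, in place of code of your own. Each camera call takes 0.05 s, during which the arm holds its last target. There are 200 camera calls.

## Task

The preheater's loose clamp beam is about to be refitted: first tip its four thumb screws out of the steel cup into the black parts tray, and stand the empty cup upright on the bench beside the tray. Then pick up the loose beam by its balance point and hold it level, a finger's width (about 20 mm) above the two empty saddles on the preheater's rods and lined up with them, big block over the big saddle and small foot over the small one, touching nothing there, so that a colleague can slip insulating washers underneath. Finish while still holding it there, and leave the other things on the bench where they are.

Things in the scene. Friction and masses are not known exactly. Their poses are not given: they have to be found in the camera images.
- cup: straight-sided steel cup, open on top, 56 mm outside diameter, 60 mm high, wall 3 mm, floor 4 mm, about 0.12 kg; stands on the bench with the four thumb screws in it. They slide on polished steel at slopes above about 16 to 23 degrees, so it drains when tipped well past level (120 degrees or more from upright). Origin: centre of its underside; z points to the mouth
- cup_rim (a point): centre of the cup's mouth, 60 mm above its origin
- screw1: knurled steel thumb screw: round head 16 mm diameter and 9 mm thick, shank 7 mm diameter and 16 mm long, 25 mm in all, about 20 g; starts in the cup, head down. Origin: centre of the head's outer flat face; z runs from the head along the shank
- screw2: knurled steel thumb screw: round head 16 mm diameter and 9 mm thick, shank 7 mm diameter and 16 mm long, 25 mm in all, about 20 g; starts in the cup, head down. Origin: centre of the head's outer flat face; z runs from the head along the shank
- screw3: knurled steel thumb screw: round head 16 mm diameter and 9 mm thick, shank 7 mm diameter and 16 mm long, 25 mm in all, about 20 g; starts in the cup, head down. Origin: centre of the head's outer flat face; z runs from the head along the shank
- screw4: knurled steel thumb screw: round head 16 mm diameter and 9 mm thick, shank 7 mm diameter and 16 mm long, 25 mm in all, about 20 g; starts in the cup, head down. Origin: centre of the head's outer flat face; z runs from the head along the shank
- tray: black plastic parts tray, open on top, fixed to the bench: outside 120 mm (its x) by 150 mm (its y), 24 mm high, walls and floor 4 mm. Origin: centre of its underside
- tray_in (a point): centre of the tray's inner floor, 4 mm above the bench; x and y along the tray's sides, z up. The clear floor is 112 by 142 mm
- beam: loose aluminium clamp beam, 218 mm long (its x), 0.35 to 0.56 kg, lying on its block and foot. Bar 14 mm wide (y), from 18 to 36 mm above the beam's underside, clear to grip from x = -65 to +40 mm; a small jaw sticks out 22 mm on the +y side at x = 43 to 67 mm. Heavy block at the -x end, small foot at the +x end. Origin: on the underside plane, midway between block and foot centres; z up
- beam_balance (a point): balance point of the beam: 32 mm from its origin towards the block (x = -32 mm), at mid-height of the bar, 27 mm above the beam's underside
- beam_block (a point): centre of the underside of the beam's big block (x = -90 mm). The block is 46 (x) by 48 (y) by 40 mm high, with a black knob on it up to 59 mm above the underside
- beam_foot (a point): centre of the underside of the beam's small foot (x = +90 mm). The foot is 30 (x) by 40 (y) by 18 mm high
- preheater: grey bench preheater, cold, fixed: 226 (its x) by 250 (its y) by 56 mm high, control panel on the -x side. Over it two steel rods run along its y at x = -90 and +90 mm, 88 mm above the bench, in end blocks 102 mm high. A mirrored clamp beam is already fitted at y = +68 mm, its knob up to 163 mm high; the empty saddles are at y = -48 mm. Origin: centre of its underside; z up
- saddle_big (a point): centre of the top face of the empty big saddle (42 by 48 mm) on the rod nearer the robot, 104 mm above the bench; its axes are the preheater's
- saddle_small (a point): centre of the top face of the empty small saddle (30 by 40 mm) on the farther rod, 104 mm above the bench, 180 mm from the big one along the preheater's x
- tape: roll of yellow tape lying flat, 72 mm diameter, 18 mm high: leave alone; it, the jar and the cup stand in each other's places from start to start. Origin: centre of its underside
- tape_wide: bigger roll of yellow tape lying flat, 90 mm diameter, 24 mm high: leave alone. Origin: centre of its underside
- flux_jar: small amber glass jar with white lid, 48 mm diameter, 45 mm high: leave alone. Origin: centre of its underside
- nozzle: steel hot-air nozzle standing on its 40 mm square mouth, 49 mm high: leave alone. Origin: centre of its underside
- scraper: flat scraper with grey handle and steel blade, about 145 mm long, 10 mm high, lying between robot and preheater: leave alone. Origin: on its underside, near its middle
- brush: hand brush lying at the far edge: leave alone. Origin: on its underside
Things that resemble listed ones, but are neither listed nor needed, are in the scene too. What is shaped like the tray but blue or orange is not meant.

How it is judged (in metres and radians):
On the way, in this order (a step that is already met when the one before it is completed fails the run):
1. the cup is tipped well over, at least 75 degrees from upright (angle between cup's own z axis and vertical above 1.3 rad), for 0.1 s.
2. all four thumb screws lie in the tray and the cup stands upright on the bench, let go (x of screw1 in the frame of tray_in between -0.056 and 0.056 m and y of screw1 in the frame of tray_in between -0.071 and 0.071 m and z of each of screw1, screw2, screw3, screw4 in the frame of tray_in below 0.03 m and x of screw2 in the frame of tray_in between -0.056 and 0.056 m and y of screw2 in the frame of tray_in between -0.071 and 0.071 m and x of screw3 in the frame of tray_in between -0.056 and 0.056 m and y of screw3 in the frame of tray_in between -0.071 and 0.071 m and x of screw4 in the frame of tray_in between -0.056 and 0.056 m and y of screw4 in the frame of tray_in between -0.071 and 0.071 m and angle between cup's own z axis and vertical below 0.08 rad and height (world z) of cup between -0.004 and 0.003 m and linear speed of cup below 0.02 m/s and contact force between cup and the arm below 0.05 N and contact force between cup and the fingers below 0.05 N), for 0.2 s.
3. the beam is lifted clear of the bench, gripped within 15 mm of its balance point (x of the grasp point in the frame of beam_balance between -0.015 and 0.015 m and contact force between the fingers and beam above 2 N and height (world z) of each of beam_block, beam_foot above 0.03 m), for 0.2 s.
At the end, for the whole second after the job is handed in: Beam held still by the gripper within 15 mm of its balance point, level within 4 degrees, block and foot each within 12 mm of centre over their saddles and 8 to 35 mm above, not touching the preheater; four screws in the tray; cup upright (4.5 degrees) on the bench, let go (all of step 2 and x of the grasp point in the frame of beam_balance between -0.015 and 0.015 m and contact force between the fingers and beam above 2 N and horizontal distance between beam_block and saddle_big below 0.012 m and horizontal distance between beam_foot and saddle_small below 0.012 m and z of beam_block in the frame of saddle_big between 0.008 and 0.035 m and z of beam_foot in the frame of saddle_small between 0.008 and 0.035 m and angle between beam's own z axis and vertical below 0.07 rad and contact force between beam and preheater below 0.05 N and linear speed of beam below 0.02 m/s); the arm keeps its last pose, push and grip.
It fails at once if a bystander (tape roll, jar, nozzle, scraper or brush) is moved by more than 30 mm (distance of any of tape, tape_wide, flux_jar, nozzle, scraper, brush from where it was at the start of the episode above 0.03 m).
It also fails if it takes over 64 s, if anything falls off the work surface, if the arm or the gripper's body presses on something with over 40 N, if the wrist force passes 120 N, or if a joint passes its speed limit or range.

## Working session

There is one attempt and no reset: what is moved stays moved. The work goes in short steps, Python scripts to look and compute and a shell command to move; the robot and the scene stay as the last step left them, time stands still between calls to the robot, and variables do not carry over. Pictures are saved under pics/ and viewed, at most 11 in all, crops included, and the job is handed in when it is done.

```bash
mkdir -p pics
cat > h.py <<'E'
import numpy as np, cv2
from station import observe, read_camera
def grab(n,f):
    c=read_camera(n); np.savez(f'{n}.npz',**c); cv2.imwrite(f,cv2.resize(c['color'][:,:,::-1],(768,576))); return c
def load(n): return dict(np.load(f'{n}.npz'))
def cloud(c):
    R=cv2.Rodrigues(c['rvec'].astype(float))[0]; t=c['tvec'].reshape(3)
    v,u=np.mgrid[:384,:512]; K=c['mtx']; z=c['depth']
    P=np.stack([(u-K[0,2])/K[0,0]*z,(v-K[1,2])/K[1,1]*z,z],-1)
    W=(P-t)@R; W[z==0]=np.nan; return W
E
python3 - <<'E'
from h import *
for n in('top','side'):
    c=grab(n,f'pics/{n}0.png'); R=cv2.Rodrigues(c['rvec'])[0]; print(n,(-R.T@c['tvec'].reshape(3)).round(),R[2].round(2),c['mtx'][0,0])
s=observe(); print(s)
E
```

```text
top [ 289. -143. 1451.] [ 0.16  0.01 -0.99] 393.0110653847267
side [  427. -1217.   787.] [ 0.07  0.84 -0.54] 483.70250203823343
{'time_s': 0.1, 'joint_pos': array([-1.20152596,  0.61581997, -0.01261388,  1.42469357,  0.00808203,
        1.1034042 , -0.04038352]), 'qd': array([-0.00064472, -0.00069037,  0.00158028, -0.00232549, -0.00098686,
        0.00086142,  0.00052291]), 'tau': array([ 1.23158010e-03, -4.60039508e+01,  2.09869724e-01, -1.66245979e+01,
       -6.11569081e-02,  1.68814184e-02,  1.34691686e-04]), 'eef_pos': array([250.30511087, 599.11989322, 217.61359484]), 'orientation': array([[-9.22727360e-01,  3.85452293e-01, -8.65304630e-04],
       [ 3.85453264e-01,  9.22724960e-01, -2.10453398e-03],
       [-1.27592662e-05, -2.27544557e-03, -9.99997411e-01]]), 'wrist_force': array([ 0.22702707, -0.51825601,  0.20191326]), 'moment': array([-0.02274713, -0.00822866, -0.02966584]), 'grip_force': 0.0, 'gripper_width': 93.07101412147424}
```

View pics/top0.png

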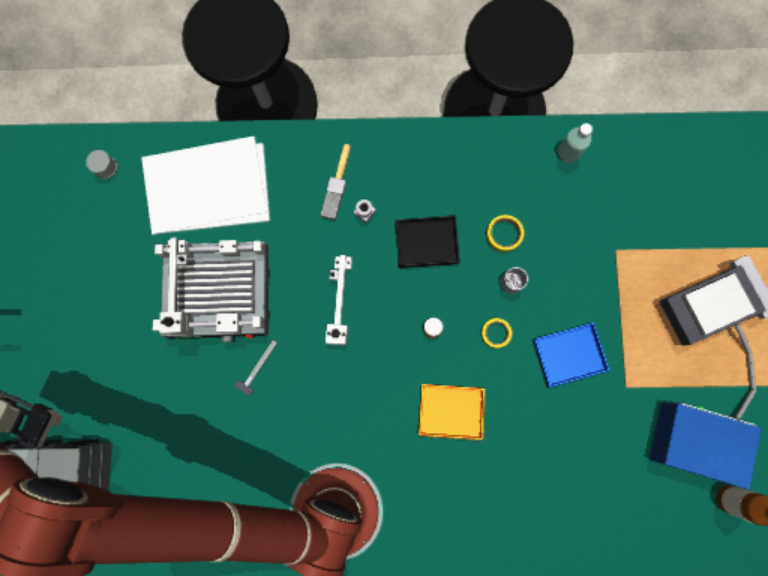

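View pics/side0.png

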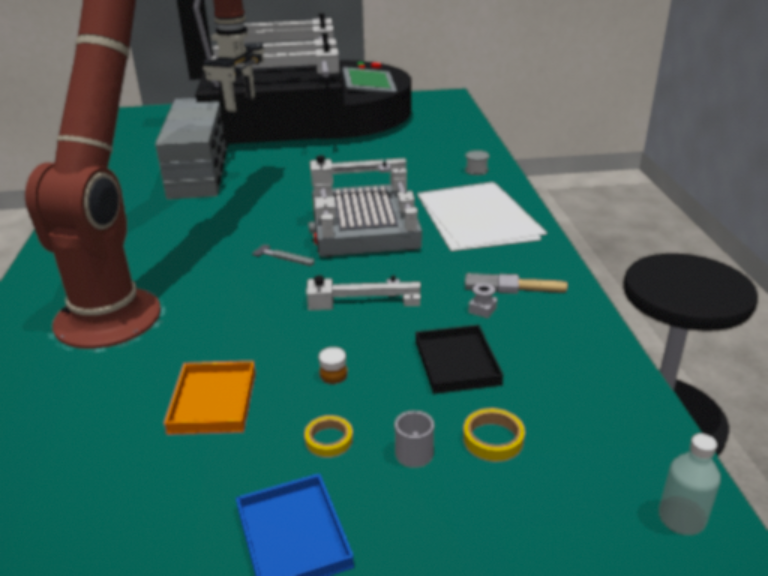

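Top view: cup at (514,279) between the tape rolls (505,232) and (497,333). The black tray is at (427,241), the jar at (433,327), and the beam runs (336,334) to (342,262) with its block near the robot. The preheater's empty saddles are at about (227,322) and (227,246), and the scraper is at (258,366). The side view agrees.

Run:
```python
from h import *
c=load('top'); W=cloud(c)
def comp(lo,hi,box,minA=15):
    x0,x1,y0,y1=[int(a/1.5) for a in box]
    m=np.zeros((384,512),np.uint8); z=W[...,2]
    m[y0:y1,x0:x1]=((z>lo)&(z<hi))[y0:y1,x0:x1]
    n,L,S,C=cv2.connectedComponentsWithStats(m)
    for i in range(1,n):
        if S[i,4]<minA: continue
        p=W[L==i]; r=cv2.minAreaRect(p[:,:2].astype(np.float32))
        print(lo,hi,(C[i]*1.5).round(),'n',S[i,4],'rect',np.round(r[0]),np.round(r[1]),round(r[2],1),'med',np.median(p,0).round(1),'z',np.percentile(p[:,2],[2,98]).round())
comp(8,120,(300,600,120,460))
print('cup rim');comp(45,75,(490,540,250,305),5)
print('beam');comp(25,70,(315,360,245,355),5)
print('block');comp(38,70,(315,360,245,355),3)
print('pre');comp(94,180,(140,290,225,350),4)
print('tape2');comp(8,40,(470,540,310,360),5)
print('scr');comp(4,20,(225,285,335,400),5)
print('bench z',np.nanmedian(W[200:210,230:250,2]))
im=cv2.resize(c['color'][150:240,100:190,::-1],None,fx=6,fy=6,interpolation=cv2.INTER_CUBIC)
im2=cv2.resize(c['color'][160:240,205:245,::-1],None,fx=6,fy=6.75,interpolation=cv2.INTER_CUBIC)
cv2.imwrite('pics/crop.png',np.hstack([im,im2]))
```

```text
8 120 [573. 145.] n 319 rect [ 871. -596.] [58. 50.] 66.4 med [ 861.8 -586.8   83.8] z [ 12. 115.]
8 120 [335. 187.] n 408 rect [805.  -4.] [ 42. 199.] 76.5 med [780.4  -1.7  17.7] z [10. 25.]
8 120 [364. 209.] n 140 rect [725. -77.] [41. 53.] 43.7 med [719.2 -72.4  47.8] z [10. 54.]
8 120 [504. 232.] n 207 rect [ 661. -422.] [88. 89.] 35.8 med [ 659.8 -422.5   22.8] z [ 9. 30.]
8 120 [428. 240.] n 247 rect [ 642. -229.] [124. 152.] 3.2 med [ 645.9 -233.5   21.6] z [ 9. 29.]
8 120 [338. 302.] n 478 rect [498.  -8.] [ 49. 218.] 87.2 med [481.3 -10.5  36.2] z [13. 61.]
8 120 [514. 280.] n 193 rect [ 538. -436.] [54. 54.] 3.7 med [ 539.2 -437.3   33.9] z [ 9. 64.]
8 120 [432. 327.] n 137 rect [ 425. -237.] [42. 44.] 0.5 med [ 424.5 -235.5   43.5] z [13. 50.]
8 120 [496. 332.] n 150 rect [ 413. -392.] [69. 70.] 66.3 med [ 412.4 -391.9   17.4] z [10. 24.]
8 120 [566. 354.] n 245 rect [ 357. -568.] [122. 151.] 14.4 med [ 365.8 -554.5   21.3] z [ 8. 29.]
8 120 [453. 413.] n 236 rect [ 226. -280.] [156. 120.] 85.4 med [ 220.6 -283.2   22.8] z [ 8. 29.]
cup rim
45 75 [515. 278.] n 73 rect [ 5
[... 1159 characters left out ...]
 97.4] z [96. 98.]
94 180 [233. 322.] n 235 rect [437. 218.] [106.  39.] 89.7 med [437.8 233.4 103.3] z [ 95. 109.]
94 180 [195. 324.] n 7 rect [435. 317.] [ 8. 11.] 89.2 med [433.4 315.5  96.7] z [95. 99.]
tape2
8 40 [496. 332.] n 150 rect [ 413. -392.] [69. 70.] 66.3 med [ 412.4 -391.9   17.4] z [10. 24.]
8 40 [537. 346.] n 32 rect [ 373. -488.] [50. 11.] 1.1 med [ 378.4 -488.3   21. ] z [ 8. 29.]
scr
4 20 [256. 368.] n 201 rect [331. 184.] [ 62. 150.] 50.7 med [334.3 193.    8. ] z [ 4. 15.]
4 20 [258. 345.] n 5 rect [389. 189.] [5. 9.] 69.5 med [389.2 189.4   6.4] z [5. 8.]
4 20 [276. 387.] n 6 rect [287. 143.] [ 6. 15.] 43.9 med [288.7 143.1   5.5] z [ 4. 10.]
bench z 0.7789387034291081
```

View pics/crop.png

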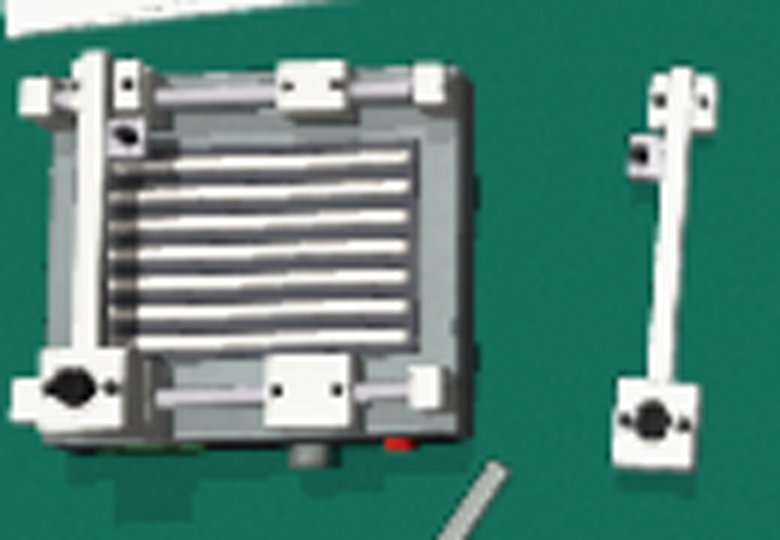

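```bash
python3 - <<'E'
from h import *
W=cloud(load('top')).reshape(-1,3)
W=W[~np.isnan(W[:,0])]
def sel(a,b,c,d,lo,hi): return W[(W[:,0]>a)&(W[:,0]<b)&(W[:,1]>c)&(W[:,1]<d)&(W[:,2]>lo)&(W[:,2]<hi)]
for nm,a in (('big',(405,470,208,270,99,112)),('small',(590,645,215,272,99,112)),('bar',(450,570,-25,10,33,43)),('block',(380,440,-40,30,37,48)),('foot',(570,620,-35,25,12,25)),('tray',(570,720,-320,-140,16,32))):
    p=sel(*a); r=cv2.minAreaRect(p[:,:2].astype(np.float32)); print(nm,len(p),np.median(p,0).round(1),'mid',((np.percentile(p,3,0)+np.percentile(p,97,0))/2).round(1),np.round(r[0],1),np.round(r[1],1),round(r[2],1))
    if nm=='bar': print('slope deg',np.degrees(np.arctan(np.polyfit(p[:,0],p[:,1],1)[0])), np.polyval(np.polyfit(p[:,0],p[:,1],1),[415,465,505]))
E
python3 -m pendant '[[[0.02,-0.03,0.05],[0,0,-4],1],[[0.05,-0.07,0.06],[0,0,-8],1],[[0.08,-0.10,0.06],[0,0,-12],1],[[0.10,-0.14,0.06],[0,0,-16],1],[[0.12,-0.18,0.06],[0,0,-20],1],[[0.15,-0.21,0.06],[0,0,-24],1],[[0.17,-0.245,0.06],[0,0,-28],1],[[0.19,-0.28,0.06],[0,0,-32],1],[[0.21,-0.315,0.06],[0,0,-36],1],[[0.23,-0.35,0.06],[0,0,-40],1]]' 30
python3 -m pendant '[[[0.01,-0.04,0],[0,0,-4],1],[[0.02,-0.08,0],[0,0,-8],1],[[0.03,-0.12,0],[0,0,-12],1],[[0.04,-0.16,0],[0,0,-16],1],[[0.05,-0.20,0],[0,0,-20],1],[[0.06,-0.24,0],[0,0,-24],1],[[0.07,-0.28,0],[0,0,-28],1],[[0.08,-0.32,0],[0,0,-32],1],[[0.09,-0.36,0],[0,0,-36],1],[[0.10,-0.40,0],[0,0,-40],1]]'
python3 -c "
from station import observe
s=observe();print(s['joint_pos'].round(3),s['eef_pos'],s['orientation'].round(3))"
```

```text
big 165 [438.  242.1 104.1] mid [436.9 242.8 104.3] [436.8 241.8] [48.6 38.9] 89.7
small 96 [616.1 246.5 103.6] mid [616.5 245.4 104.1] [616.4 245.6] [29.6 39.7] 0.1
bar 112 [515.5 -11.8  36.2] mid [510.1  -9.1  37.4] [509.7  -4.5] [ 28.3 119.5] 86.0
slope deg -2.295001265864417 [-6.24173201 -8.24557022 -9.84864078]
block 116 [413.6  -2.1  40.6] mid [413.4  -3.5  41.5] [415.1  -3.4] [47.3 47.3] 89.8
foot 44 [590.7  -6.8  18.2] mid [591.3 -16.   18.5] [588.7 -16. ] [36.5 34. ] 0.3
tray 185 [ 638.7 -226.    23.2] mid [ 642.6 -228.5   22.9] [ 643.3 -228.4] [121.6 149.9] 3.3
time_s: 0.93
eef_pos: [468.9, 268.8, 278.4]
orientation: [[-0.456, 0.89, -0.001], [0.89, 0.456, -0.0], [0.0, -0.001, -1.0]]
wrist_force: [0.4, 0.9, 0.3]
gripper_width: 93.2
grip_force: 0.0
time_s: 1.77
eef_pos: [568.3, -130.9, 278.3]
orientation: [[0.222, 0.975, -0.001], [0.975, -0.222, 0.001], [0.0, -0.001, -1.0]]
wrist_force: [0.9, 0.2, -0.3]
gripper_width: 93.0
grip_force: 0.0
[-0.106  0.489  0.474  1.544 -0.236  1.167  0.189] [ 568.28878421 -130.8898955   278.31254982] [[ 0.222  0.975 -0.001]
 [ 0.975 -0.222  0.001]
 [ 0.    -0.001 -1.   ]]
```

```bash
python3 -m pendant '[[[-0.01,-0.04,0],[0,0,-4],1],[[-0.02,-0.08,0],[0,0,-8],1],[[-0.03,-0.12,0],[0,0,-12],1],[[-0.04,-0.16,0],[0,0,-16],1],[[-0.05,-0.20,0],[0,0,-20],1],[[-0.06,-0.24,0],[0,0,-24],1],[[-0.06,-0.26,0],[0,0,-26],1]]'
python3 -m pendant '[[[0,0,0],[5,-4,0],0.8],[[0,0,0],[10,-8,0],0.8],[[0,0,0],[15,-12,0],0.8],[[0,0,0],[20,-16,0],0.8],[[0,0,0],[25,-20,0],0.8],[[0,0,0],[28,-22.7,0],0.8]]'
python3 -c "
from station import observe
s=observe();print(s['joint_pos'].round(3),s['eef_pos'],s['orientation'].round(3))"
```

```text
time_s: 2.35
eef_pos: [503.5, -395.5, 278.5]
orientation: [[0.634, 0.773, -0.004], [0.773, -0.634, -0.004], [-0.005, -0.001, -1.0]]
wrist_force: [-0.4, -0.9, -0.2]
gripper_width: 93.4
grip_force: 0.0
time_s: 2.85
eef_pos: [506.2, -391.5, 277.5]
orientation: [[0.507, 0.777, 0.373], [0.628, -0.63, 0.458], [0.591, 0.002, -0.807]]
wrist_force: [0.1, -0.6, -0.3]
gripper_width: 83.7
grip_force: 0.0
[ 0.727  0.656  0.343  1.394 -0.805  1.443  0.588] [ 506.20792205 -391.49639413  277.54976094] [[ 0.507  0.777  0.373]
 [ 0.628 -0.63   0.458]
 [ 0.591  0.002 -0.807]]
```

```bash
python3 -m pendant '[[[0,0,-0.01],[5,-4,0],0.8],[[0,0,-0.02],[10,-8,0],0.8],[[0,0,-0.03],[15,-12,0],0.8],[[0,0,-0.04],[20,-16.3,0],0.8],[[0,0,-0.05],[20,-16.3,0],0.8]]'
python3 -c "
from station import observe
import numpy as np
s=observe();print(s['joint_pos'].round(3));R=s['orientation'];p=s['eef_pos'];tz=R[:,2]
g=np.array([538.5,-436,37]);t=g+19*tz;h=np.array([tz[0],tz[1],0]);h/=np.linalg.norm(h)
print('tilt',np.degrees(np.arccos(-tz[2])),'target',t,'d',t-p,'pre',t-90*h-p)"
```

```text
time_s: 3.27
eef_pos: [504.2, -391.5, 222.0]
orientation: [[0.301, 0.774, 0.557], [0.361, -0.633, 0.684], [0.882, -0.005, -0.471]]
wrist_force: [-1.5, -0.6, -2.1]
gripper_width: 83.7
grip_force: 0.0
[ 0.954  0.855  0.175  1.451 -1.059  1.58   0.846]
tilt 61.92154234928049 target [ 549.08613259 -423.00161868   28.05707655] d [  44.88197943  -31.4615436  -193.96373824] pre [ -11.95199664 -101.24620642 -193.96373824]
```

```bash
python3 -m pendant '[[[-0.004,-0.03,-0.02],[0,0,0],0.8],[[-0.008,-0.06,-0.05],[0,0,0],0.8],[[-0.012,-0.10,-0.06],[0,0,0],0.8],[[-0.012,-0.101,-0.09],[0,0,0],0.8],[[-0.012,-0.101,-0.12],[0,0,0],0.8],[[-0.012,-0.101,-0.15],[0,0,0],0.8],[[-0.012,-0.101,-0.175],[0,0,0],0.8],[[-0.012,-0.101,-0.192],[0,0,0],0.8],[[-0.012,-0.101,-0.192],[0,0,0],0.8]]'
python3 - <<'E'
from h import *
s=observe();print(s['joint_pos'].round(3));R=s['orientation'];p=s['eef_pos'];tz=R[:,2]
g=np.array([538.5,-436,37]);t=g+19*tz
print('tilt',np.degrees(np.arccos(-tz[2])),'d',t-p, 'in tool', R.T@(t-p))
c=read_camera('side'); im=c['color'][180:360,150:390,::-1]; cv2.imwrite('pics/s1.png',cv2.resize(im,None,fx=3,fy=3,interpolation=2))
E
```

```text
time_s: 4.02
eef_pos: [496.1, -487.8, 32.5]
orientation: [[0.296, 0.779, 0.552], [0.367, -0.626, 0.688], [0.882, -0.0, -0.471]]
wrist_force: [-0.9, 0.1, -1.4]
gripper_width: 83.9
grip_force: 0.0
[ 1.043  1.219  0.17   1.157 -1.051  1.582  0.943]
tilt 61.872839737458534 d [52.89241086 64.87151305 -4.45521512] in tool [35.52946643  0.59432482 75.91490675]
```

View pics/s1.png

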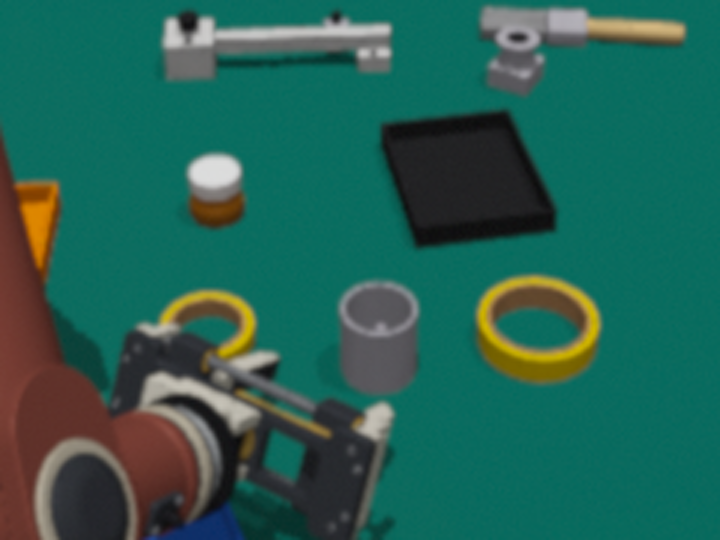

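The gripper is lined up with the cup at (378,335). Both fingers clear the tape rolls at (208,325) and (538,328).

```bash
python3 -m pendant '[[[0.018,0.022,-0.002],[0,0,0],0.8],[[0.036,0.044,-0.004],[0,0,0],0.8],[[0.053,0.065,-0.004],[0,0,0],0.8],[[0.053,0.065,-0.004],[0,0,0],0.8],[[0.053,0.065,-0.004],[0,0,0],0.3],[[0.053,0.065,-0.004],[0,0,0],0],[[0.053,0.065,-0.004],[0,0,0],0],[[0.053,0.065,-0.004],[0,0,0],0],[[0.053,0.065,-0.004],[0,0,0],0],[[0.053,0.065,-0.004],[0,0,0],0]]' 30
python3 -m pendant '[[[0,0,0.03],[0,0,0],0],[[0,0,0.06],[0,0,0],0],[[0,0,0.09],[0,0,0],0],[[0,0,0.12],[0,0,0],0],[[0,0,0.12],[0,0,0],0]]'
python3 - <<'E'
from h import *
s=observe();print(s['joint_pos'].round(3));R=s['orientation'];tz=R[:,2];print(tz,s['eef_pos']-19*tz)
c=read_camera('side'); im=c['color'][140:320,150:390,::-1]; cv2.imwrite('pics/s2.png',cv2.resize(im,None,fx=3,fy=3,interpolation=2))
E
```

```text
time_s: 4.9
eef_pos: [548.7, -426.6, 32.7]
orientation: [[0.292, 0.777, 0.557], [0.371, -0.629, 0.683], [0.881, 0.007, -0.473]]
wrist_force: [-0.9, -1.8, 1.6]
gripper_width: 55.8
grip_force: 30.0
time_s: 5.32
eef_pos: [550.8, -427.6, 159.2]
orientation: [[0.285, 0.778, 0.56], [0.378, -0.628, 0.68], [0.881, 0.018, -0.474]]
wrist_force: [0.1, -1.1, 0.1]
gripper_width: 56.0
grip_force: 30.0
[ 0.942  1.004  0.157  1.289 -1.089  1.555  0.839]
[ 0.5595566   0.68018148 -0.47354996] [ 540.16005373 -440.53305124  168.17944081]
```

View pics/s2.png

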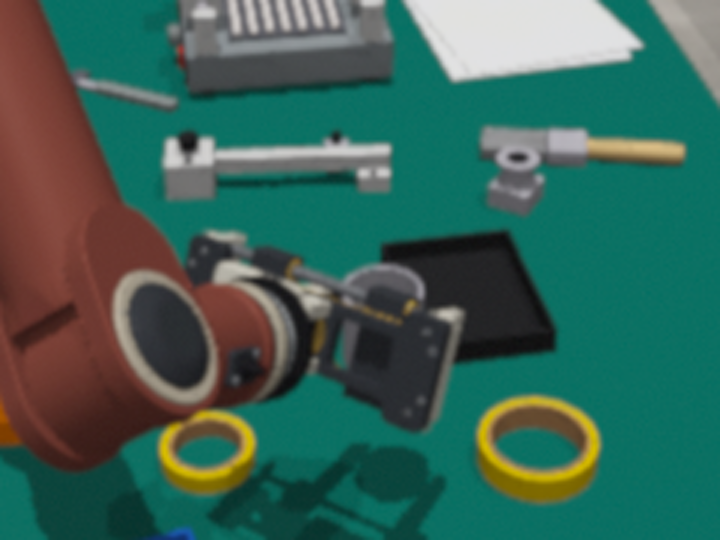

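The cup is held level above the bench, and the tape rolls have not moved. Next I carry it over the tray.

```bash
python3 -m pendant '[[[0.012,0.024,0],[0,0,0],0],[[0.03,0.06,0],[0,0,0],0],[[0.048,0.095,0],[0,0,0],0],[[0.066,0.13,0],[0,0,0],0],[[0.084,0.165,0],[0,0,0],0],[[0.10,0.20,0],[0,0,0],0],[[0.116,0.225,-0.01],[0,0,0],0],[[0.124,0.24,-0.03],[0,0,0],0],[[0.124,0.24,-0.055],[0,0,0],0],[[0.124,0.24,-0.065],[0,0,0],0]]'
python3 -m pendant '[[[0,0,0],[3,3.6,-2.5],0],[[0,0,0],[6,7.2,-5],0],[[0,0,0],[9,10.8,-7.5],0],[[0,0,0],[9,10.8,-7.5],0]]'
python3 -c "
from station import observe
s=observe();print(s['joint_pos'].round(3),s['eef_pos']-19*s['orientation'][:,2])"
```

```text
time_s: 6.2
eef_pos: [671.5, -182.4, 82.2]
orientation: [[0.297, 0.78, 0.55], [0.37, -0.625, 0.687], [0.88, -0.001, -0.474]]
wrist_force: [-1.5, -0.8, -2.6]
gripper_width: 56.0
grip_force: 30.0
time_s: 6.53
eef_pos: [672.2, -187.0, 85.4]
orientation: [[0.497, 0.666, 0.557], [0.181, -0.707, 0.684], [0.849, -0.239, -0.471]]
wrist_force: [-0.3, 0.1, -2.0]
gripper_width: 56.2
grip_force: 30.0
[ 0.664  0.983 -0.021  1.649 -1.331  1.118  0.723] [ 661.62347327 -199.97438609   94.38722351]
```

```bash
python3 -m pendant '[[[0,0,0.005],[4,4.8,-3.3],0],[[0,0,0.01],[8,9.6,-6.7],0],[[0,0,0.01],[8,9.6,-6.7],0]]'
python3 -c "
from station import observe
s=observe();print(s['joint_pos'].round(3),s['eef_pos']-19*s['orientation'][:,2])"
```

```text
time_s: 6.78
eef_pos: [673.1, -186.5, 97.4]
orientation: [[0.64, 0.527, 0.559], [0.002, -0.729, 0.684], [0.768, -0.437, -0.468]]
wrist_force: [0.8, 0.5, -1.9]
gripper_width: 56.4
grip_force: 30.0
[ 0.657  0.965 -0.01   1.651 -1.334  1.131  0.467] [ 662.43761763 -199.52021034  106.30009442]
```

```bash
python3 -m pendant '[[[0,0,0],[3.9,4.8,-3.3],0],[[0,0,0],[7.8,9.5,-6.6],0],[[0,0,0],[11.7,14.3,-9.9],0],[[0,0,0],[15.6,19,-13.2],0],[[0,0,0],[19.5,23.8,-16.5],0],[[0,0,0],[23.4,28.6,-19.8],0],[[0,0,0],[27.3,33.3,-23.1],0],[[0,0,0],[31.2,38.1,-26.4],0],[[0,0,0],[35.1,42.8,-29.7],0],[[0,0,0],[39,47.6,-33],0]]'
python3 -m pendant '[[[0,0,0],[3.9,4.8,-3.3],0],[[0,0,0],[7.8,9.5,-6.6],0],[[0,0,0],[11.7,14.3,-9.9],0],[[0,0,0],[15.6,19,-13.2],0],[[0,0,0],[19.5,23.8,-16.5],0],[[0,0,0],[23.4,28.6,-19.8],0],[[0,0,-0.004],[27.3,33.3,-23.1],0],[[0,0,-0.01],[31.2,38.1,-26.4],0],[[0,0,-0.015],[35.1,42.8,-29.7],0],[[0,0,-0.02],[39,47.6,-33],0]]'
python3 -m pendant '[[[0,0,0],[3.9,4.8,-3.3],0],[[0,0,0],[5.5,6.8,-4.7],0],[[0,0,0],[5.5,6.8,-4.7],0],[[0,0,0],[5.5,6.8,-4.7],0],[[0,0,0],[5.5,6.8,-4.7],0],[[0,0,0],[5.5,6.8,-4.7],0]]'
python3 - <<'E'
from h import *
s=observe();print(s['joint_pos'].round(3));R=s['orientation'];tz=R[:,2];print(tz,s['eef_pos']-19*tz)
c=grab('side','/tmp/x.png'); d=grab('top','/tmp/x.png')
im=cv2.resize(c['color'][140:300,180:380,::-1],None,fx=3.4,fy=3.4,interpolation=2)[:, :400+0]
a=cv2.resize(c['color'][140:300,215:375,::-1],(390,390),interpolation=2); b=cv2.resize(d['color'][120:220,230:330,::-1],(390,390),interpolation=2)
cv2.imwrite('pics/s3.png',np.hstack([a,b]))
E
```

```text
time_s: 7.62
eef_pos: [672.8, -186.1, 96.5]
orientation: [[0.71, -0.421, 0.564], [-0.689, -0.253, 0.679], [-0.143, -0.871, -0.47]]
wrist_force: [-0.6, -1.3, -2.6]
gripper_width: 56.4
grip_force: 30.0
time_s: 8.45
eef_pos: [672.9, -186.0, 76.6]
orientation: [[-0.154, -0.812, 0.562], [-0.481, 0.559, 0.676], [-0.863, -0.166, -0.477]]
wrist_force: [-0.6, -0.2, -1.4]
gripper_width: 56.1
grip_force: 30.0
time_s: 8.95
eef_pos: [673.3, -185.4, 77.5]
orientation: [[-0.29, -0.775, 0.561], [-0.38, 0.631, 0.676], [-0.878, -0.018, -0.477]]
wrist_force: [-0.5, -0.3, -0.8]
gripper_width: 56.1
grip_force: 30.0
[ 0.656  0.99  -0.014  1.657 -1.349  1.106 -2.109]
[ 0.56129993  0.67597914 -0.47748778] [ 662.67080193 -198.28078947   86.61333669]
```

View pics/s3.png

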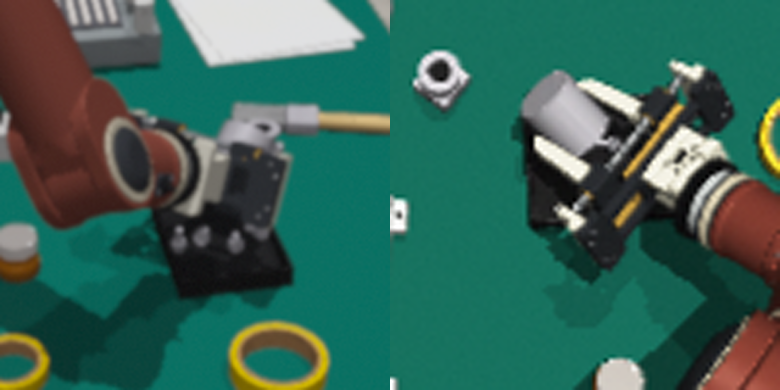

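Three screws stand in the tray, at side crop (178,238), (203,238) and (237,242). The fourth is hidden or still in the cup, so I wiggle the cup, lift it straight up and look again.

```bash
python3 -m pendant '[[[0,0,0],[-3.9,-4.8,3.3],0],[[0,0,0],[0,0,0],0],[[0,0,0],[-3.9,-4.8,3.3],0],[[0,0,0],[0,0,0],0],[[0,0,0],[0,0,0],0],[[0,0,0.03],[0,0,0],0],[[0,0,0.06],[0,0,0],0],[[0,0,0.1],[0,0,0],0],[[0,0,0.14],[0,0,0],0],[[0,0,0.14],[0,0,0],0]]'
python3 - <<'E'
from h import *
s=observe();print(s['joint_pos'].round(3));R=s['orientation'];tz=R[:,2];print(tz,s['eef_pos']-19*tz)
c=grab('side','/tmp/x.png'); d=grab('top','/tmp/x.png')
a=cv2.resize(c['color'][140:300,215:375,::-1],(390,390),interpolation=2); b=cv2.resize(c['color'][205:265,270:340,::-1],(390,390),interpolation=2)
cv2.imwrite('pics/s4.png',np.hstack([a,b]))
E
```

```text
time_s: 9.88
eef_pos: [676.6, -186.0, 227.9]
orientation: [[-0.275, -0.776, 0.568], [-0.385, 0.63, 0.674], [-0.881, -0.033, -0.473]]
wrist_force: [0.2, 0.1, -0.2]
gripper_width: 56.1
grip_force: 30.0
[ 6.450e-01  7.700e-01  1.000e-03  1.620e+00 -1.255e+00  1.184e+00
 -2.361e+00]
[ 0.56785761  0.67399266 -0.47251627] [ 665.83380548 -198.79183113  236.85029404]
```

View pics/s4.png

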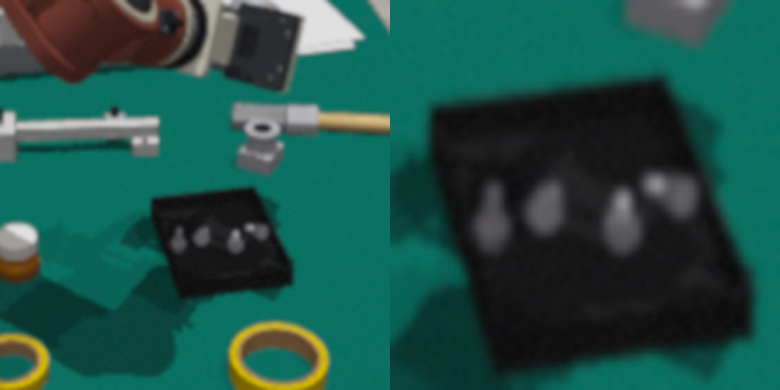

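All four screws are in the tray: enlarged view (492,215), (545,205), (622,222) and (672,192). Next I spin the cup back upright while carrying it beside the tray.

```bash
python3 -m pendant '[[[-0.02,-0.02,0],[-3.9,-4.8,3.3],0],[[-0.04,-0.04,0],[-7.8,-9.5,6.6],0],[[-0.06,-0.06,0],[-11.7,-14.3,9.9],0],[[-0.08,-0.08,0],[-15.6,-19,13.2],0],[[-0.10,-0.10,0],[-19.5,-23.8,16.5],0],[[-0.12,-0.12,0],[-23.4,-28.6,19.8],0],[[-0.136,-0.131,0],[-27.3,-33.3,23.1],0],[[-0.136,-0.131,0],[-31.2,-38.1,26.4],0],[[-0.136,-0.131,0],[-35.1,-42.8,29.7],0],[[-0.136,-0.131,0],[-39,-47.6,33],0]]'
python3 -m pendant '[[[0,0,0],[-3.9,-4.8,3.3],0],[[0,0,0],[-7.8,-9.5,6.6],0],[[0,0,0],[-11.7,-14.3,9.9],0],[[0,0,0],[-15.6,-19,13.2],0],[[0,0,0],[-19.5,-23.8,16.5],0],[[0,0,0],[-23.4,-28.6,19.8],0],[[0,0,0],[-27.3,-33.3,23.1],0],[[0,0,0],[-31.2,-38.1,26.4],0],[[0,0,0],[-35.1,-42.8,29.7],0],[[0,0,0],[-39,-47.6,33],0]]'
python3 -m pendant '[[[0,0,0],[-3.9,-4.8,3.3],0],[[0,0,0],[-7.8,-9.5,6.6],0],[[0,0,0],[-11.7,-14.3,9.9],0],[[0,0,0],[-15.6,-19,13.2],0],[[0,0,0],[-19.5,-23.8,16.5],0],[[0,0,0],[-21.5,-26.2,18.2],0],[[0,0,0],[-21.5,-26.2,18.2],0],[[0,0,0],[-21.5,-26.2,18.2],0]]'
python3 - <<'E'
from h import *
from scipy.spatial.transform import Rotation as Ro
s=observe();print(s['joint_pos'].round(3));R=s['orientation'];tz=R[:,2];print(s['eef_pos']-19*tz)
G=np.array([[0.292, 0.777, 0.557], [0.371, -0.629, 0.683], [0.881, 0.007, -0.473]])
print('corr',Ro.from_matrix(G@R.T).as_rotvec(degrees=True),'cup tilt vec',(R@G.T)[:,2])
E
```

```text
time_s: 10.82
eef_pos: [536.3, -316.3, 215.4]
orientation: [[0.63, -0.533, 0.564], [-0.722, -0.134, 0.679], [-0.287, -0.835, -0.469]]
wrist_force: [0.2, 0.3, -1.2]
gripper_width: 56.2
grip_force: 30.0
time_s: 11.65
eef_pos: [536.6, -315.6, 215.5]
orientation: [[0.719, 0.414, 0.559], [-0.121, -0.717, 0.687], [0.685, -0.561, -0.465]]
wrist_force: [0.5, -1.0, -1.4]
gripper_width: 56.1
grip_force: 30.0
time_s: 12.32
eef_pos: [536.8, -315.9, 216.1]
orientation: [[0.313, 0.771, 0.555], [0.348, -0.637, 0.688], [0.884, -0.022, -0.467]]
wrist_force: [-0.2, 0.1, -1.4]
gripper_width: 56.3
grip_force: 30.0
[ 1.229  0.85  -0.506  1.593 -0.778  1.138  0.609]
[ 526.21740933 -328.98346549  224.96973064]
corr [-1.3192279  -1.08632617  0.56297559] cup tilt vec [ 0.01845511 -0.02341524  0.99952495]
```

```bash
python3 -m pendant '[[[0,0,-0.03],[-1.3,-1.1,0.6],0],[[0,0,-0.06],[-1.3,-1.1,0.6],0],[[0,0,-0.09],[-1.3,-1.1,0.6],0],[[0,0,-0.12],[-1.3,-1.1,0.6],0],[[0,0,-0.15],[-1.3,-1.1,0.6],0],[[0,0,-0.17],[-1.3,-1.1,0.6],0],[[0,0,-0.176],[-1.3,-1.1,0.6],0],[[0,0,-0.176],[-1.3,-1.1,0.6],0],[[0,0,-0.176],[-1.3,-1.1,0.6],0]]'
python3 - <<'E'
from h import *
from scipy.spatial.transform import Rotation as Ro
s=observe();R=s['orientation'];tz=R[:,2];print(s['eef_pos']-19*tz)
G=np.array([[0.292, 0.777, 0.557], [0.371, -0.629, 0.683], [0.881, 0.007, -0.473]])
print('corr',Ro.from_matrix(G@R.T).as_rotvec(degrees=True))
E
```

```text
time_s: 13.07
eef_pos: [537.9, -316.1, 42.4]
orientation: [[0.289, 0.778, 0.558], [0.373, -0.628, 0.683], [0.882, 0.011, -0.472]]
wrist_force: [-0.5, 0.7, -1.1]
gripper_width: 56.0
grip_force: 30.0
[ 527.30704363 -329.0848205    51.34052389]
corr [ 0.10328797  0.18875312 -0.04906878]
```

```bash
python3 -m pendant '[[[0,0,-0.003],[0,0,0],0],[[0,0,-0.006],[0,0,0],0],[[0,0,-0.008],[0,0,0],0],[[0,0,-0.008],[0,0,0],0],[[0,0,-0.008],[0,0,0],0]]'
python3 -m pendant '[[[0,0,-0.002],[0,0,0],0],[[0,0,-0.002],[0,0,0],0],[[0,0,-0.002],[0,0,0],0]]'
```

```text
time_s: 13.48
eef_pos: [537.4, -316.4, 33.9]
orientation: [[0.29, 0.778, 0.558], [0.374, -0.628, 0.682], [0.881, 0.011, -0.473]]
wrist_force: [0.7, -0.4, -0.8]
gripper_width: 56.3
grip_force: 30.0
time_s: 13.73
eef_pos: [537.9, -316.3, 32.8]
orientation: [[0.288, 0.778, 0.558], [0.373, -0.628, 0.683], [0.882, 0.012, -0.471]]
wrist_force: [-1.8, -2.5, 2.9]
gripper_width: 55.9
grip_force: 30.0
```

The cup now touches the bench, at 3 N. I release it and back straight out.

```bash
python3 -m pendant '[[[0,0,0],[0,0,0],0.4],[[0,0,0],[0,0,0],0.8],[[0,0,0],[0,0,0],0.8],[[0,0,0],[0,0,0],0.8],[[-0.006,-0.008,0],[0,0,0],0.8],[[-0.02,-0.025,0],[0,0,0],0.8],[[-0.035,-0.043,0],[0,0,0],0.8],[[-0.05,-0.062,0],[0,0,0],0.8],[[-0.063,-0.078,0.005],[0,0,0],0.8],[[-0.063,-0.078,0.03],[0,0,0],0.8]]'
python3 -m pendant '[[[0,0,0.04],[0,0,0],0.8],[[0,0,0.08],[0,0,0],0.8],[[0,0,0.12],[0,0,0],0.8],[[0,0,0.16],[0,0,0],0.8],[[0,0,0.2],[-5,4,0],0.8],[[0,0,0.24],[-10,8,0],0.8],[[0,0,0.24],[-15,12,0],0.8],[[0,0,0.24],[-20,16,0],0.8],[[0,0,0.24],[-25,20,0],0.8],[[0,0,0.24],[-30,24,0],0.8]]'
python3 - <<'E'
from h import *
s=observe();print(s['joint_pos'].round(3))
c=grab('side','/tmp/x.png'); d=grab('top','/tmp/x.png')
a=cv2.resize(c['color'][150:310,200:360,::-1],(390,390),interpolation=2); b=cv2.resize(d['color'][120:240,220:340,::-1],(390,390),interpolation=2)
cv2.imwrite('pics/s5.png',np.hstack([a,b]))
E
```

```text
time_s: 14.57
eef_pos: [468.3, -399.6, 55.3]
orientation: [[0.302, 0.773, 0.558], [0.372, -0.635, 0.677], [0.878, 0.003, -0.479]]
wrist_force: [-0.0, -0.7, 0.3]
gripper_width: 83.9
grip_force: 0.0
time_s: 15.4
eef_pos: [473.5, -395.6, 303.1]
orientation: [[0.57, 0.781, 0.253], [0.723, -0.624, 0.297], [0.39, 0.014, -0.921]]
wrist_force: [0.8, 1.0, -0.7]
gripper_width: 83.7
grip_force: 0.0
[ 1.001  0.544 -0.243  1.396 -0.289  1.262  0.214]
```

View pics/s5.png

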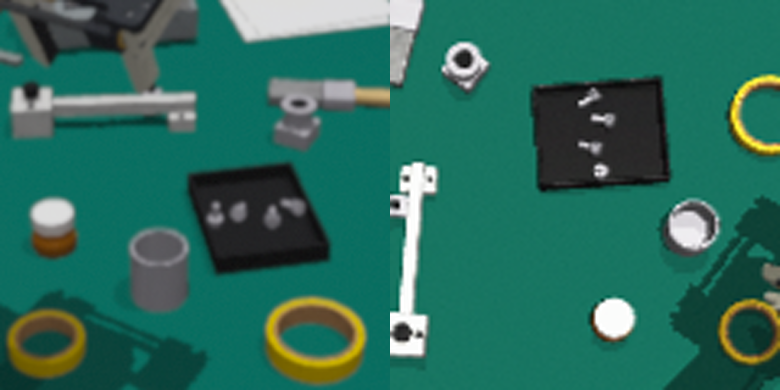

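The cup stands upright beside the tray at top crop (692,228). The four screws lie in the tray at (590,97), (602,118), (590,146) and (600,170). Now the beam pose.

Run:
```python
from h import *
for n in('top',):
  for k in range(3):
    c=read_camera(n); W=cloud(c).reshape(-1,3); W=W[~np.isnan(W[:,0])]
    p=W[(W[:,0]>442)&(W[:,0]<580)&(abs(W[:,1]+10)<22)&(W[:,2]>31)&(W[:,2]<43)]
    f=np.array([-.07,25.])
    for i in range(10):
        q=p[abs(p[:,1]-np.polyval(f,p[:,0]))<9]; f=np.polyfit(q[:,0],q[:,1],1)
    a=W[(W[:,0]>380)&(W[:,0]<441)&(abs(W[:,1]+3)<40)&(W[:,2]>36)&(W[:,2]<46)]
    b=W[(W[:,0]>565)&(W[:,0]<625)&(abs(W[:,1]+15)<40)&(W[:,2]>12)&(W[:,2]<45)]
    u=np.array([1,f[0]]);u/=np.linalg.norm(u); pr=lambda P:np.percentile(P[:,:2]@u,[1,99])
    print(len(q),'deg',np.degrees(np.arctan(f[0])),'y at 470',np.polyval(f,470),'z',np.median(q[:,2]),'block along',pr(a),np.percentile(a[:,:2]@[-u[1],u[0]],[1,99]),'foot along',pr(b),np.percentile(b[:,:2]@[-u[1],u[0]],[1,99]))
s=observe();print(s['eef_pos'],s['orientation'].round(3))
```

```text
141 deg -4.842281702566987 y at 470 -7.985829715745368 z 36.29812786032945 block along [389.25524732 437.33743881] [ 8.2514274  55.41088943] foot along [563.50142715 606.06351994] [13.07162757 54.60546573]
146 deg -4.454874993529653 y at 470 -8.252424940125945 z 35.76515325886011 block along [389.48159959 434.15740621] [ 5.4950871  51.83544124] foot along [563.8232375  606.53047753] [ 8.68497149 54.61803471]
143 deg -4.849658121224446 y at 470 -8.141544361674548 z 36.31431563745709 block along [389.51367012 437.6276505 ] [ 7.96760565 54.96290055] foot along [563.92425636 605.6449447 ] [13.23535708 57.99606911]
[ 472.76559804 -395.44235086  300.33692532] [[ 0.57   0.781  0.254]
 [ 0.719 -0.624  0.305]
 [ 0.397  0.009 -0.918]]
```

```bash
python3 -m pendant '[[[0,0.03,0],[-5,4,0],0.8],[[0,0.06,0],[-10,8,0],0.8],[[0,0.09,0],[-15,12,0],0.8],[[0,0.1,0],[-18.3,14.8,0],0.8]]'
python3 -m pendant '[[[0,0.015,0],[0,0,7],0.6],[[0,0.03,0],[0,0,14],0.4],[[0,0.045,0],[0,0,21],0.3],[[0,0.06,0],[0,0,28],0.2],[[0,0.08,0],[0,0,35],0.2],[[0,0.10,0],[0,0,42],0.2],[[0,0.12,0],[0,0,49],0.2],[[0,0.14,0],[0,0,56],0.2],[[0,0.16,0],[0,0,63],0.2],[[0,0.18,0],[0,0,70],0.2]]'
python3 -m pendant '[[[0,0.015,-0.01],[0,0,7],0.2],[[0,0.03,-0.03],[0,0,14],0.2],[[0,0.045,-0.05],[0,0,21],0.2],[[0,0.06,-0.07],[0,0,28],0.2],[[0,0.08,-0.09],[0,0,35],0.2],[[0,0.10,-0.11],[0,0,42],0.2],[[0,0.107,-0.13],[0,0,49],0.2],[[0,0.107,-0.15],[0,0,54],0.2],[[0,0.107,-0.15],[0,0,54],0.2]]'
cat > t.py <<'E'
from h import *
from scipy.spatial.transform import Rotation as Ro
import sys
def corr(g,yaw):
    s=observe();R=s['orientation'];a=np.radians(yaw)
    y=np.array([-np.sin(a),np.cos(a),0]);z=np.array([0,0,-1.]);T=np.stack([np.cross(y,z),y,z],1)
    print(s['joint_pos'].round(2),'shift',(np.array(g)+19*z-s['eef_pos']).round(1),'turn',Ro.from_matrix(T@R.T).as_rotvec(degrees=True).round(2))
corr(*eval(sys.argv[1]))
E
python3 t.py '([470.5,-8.1,27],-4.6)'
```

```text
time_s: 15.98
eef_pos: [474.5, -289.9, 301.1]
orientation: [[0.617, 0.787, 0.001], [0.787, -0.617, -0.005], [-0.003, 0.004, -1.0]]
wrist_force: [1.2, 1.4, 0.4]
gripper_width: 84.0
grip_force: 0.0
time_s: 16.82
eef_pos: [473.1, -116.1, 299.9]
orientation: [[-0.526, 0.85, 0.004], [0.85, 0.526, 0.003], [0.001, 0.005, -1.0]]
wrist_force: [0.4, -0.6, -1.6]
gripper_width: 56.0
grip_force: 0.0
time_s: 17.57
eef_pos: [470.9, -9.9, 147.1]
orientation: [[-0.997, 0.077, -0.008], [0.077, 0.997, 0.008], [0.008, 0.007, -1.0]]
wrist_force: [-0.7, -0.9, -0.6]
gripper_width: 55.8
grip_force: 0.0
[ 0.43  0.51 -0.65  1.99  0.42  0.78  1.03] shift [  -0.4    1.8 -139.1] turn [-0.45 -0.45 -0.19]
```

```bash
python3 -m pendant '[[[0,0.002,-0.035],[-0.4,-0.4,0],0.2],[[0,0.002,-0.07],[-0.4,-0.4,0],0.2],[[0,0.002,-0.10],[-0.4,-0.4,0],0.2],[[0,0.002,-0.125],[-0.4,-0.4,0],0.2],[[0,0.002,-0.135],[-0.4,-0.4,0],0.2],[[0,0.002,-0.138],[-0.4,-0.4,0],0.2],[[0,0.002,-0.138],[-0.4,-0.4,0],0.2]]'
python3 t.py '([470.5,-8.1,27],-4.6)'
```

```text
time_s: 18.15
eef_pos: [474.3, -7.1, 12.9]
orientation: [[-0.997, 0.079, 0.009], [0.079, 0.997, -0.001], [-0.009, -0.0, -1.0]]
wrist_force: [0.0, 0.4, 0.0]
gripper_width: 55.9
grip_force: 0.0
[ 0.24  0.72 -0.41  2.11  0.67  0.43  0.79] shift [-3.8 -1.  -4.9] turn [ 0.07  0.5  -0.06]
```

```bash
python3 -m pendant '[[[0,0,0],[0,0,0],-0.4],[[0,0,0],[0,0,0],-0.8],[[0,0,0],[0,0,0],-0.9],[[0,0,0],[0,0,0],-0.9],[[0,0,0],[0,0,0],-0.9],[[0,0,0],[0,0,0],-0.9],[[0,0,0],[0,0,0],-0.9]]' 55
python3 t.py '([470.5,-8.1,27],-4.6)'
```

```text
time_s: 18.73
eef_pos: [474.4, -7.1, 13.9]
orientation: [[-0.997, 0.076, 0.01], [0.075, 0.997, -0.004], [-0.01, -0.003, -1.0]]
wrist_force: [-0.2, -5.2, 5.3]
gripper_width: 14.1
grip_force: 12.7
[ 0.24  0.71 -0.41  2.11  0.68  0.44  0.79] shift [-3.9 -1.  -5.9] turn [ 0.2   0.58 -0.27]
```

```bash
python3 -m pendant '[[[0,0,0],[0,0,0],-0.4],[[0,0,0],[0,0,0],-0.4],[[0,0,0],[0,0,0],-0.4],[[-0.004,0,-0.005],[0.1,0.5,0],-0.4],[[-0.004,0,-0.005],[0.1,0.5,0],-0.4],[[-0.004,0,-0.005],[0.1,0.5,0],-0.4]]'
python3 t.py '([470.5,-8.1,27],-4.6)'
python3 -m pendant '[[[0,0,0],[0,0,0],-0.8],[[0,0,0],[0,0,0],-1],[[0,0,0],[0,0,0],-1],[[0,0,0],[0,0,0],-1],[[0,0,0],[0,0,0],-1],[[0,0,0],[0,0,0],-1]]' 55
python3 t.py '([470.5,-8.1,27],-4.6)'
```

```text
time_s: 19.23
eef_pos: [469.9, -5.1, 8.2]
orientation: [[-0.997, 0.074, 0.001], [0.074, 0.997, 0.002], [-0.001, 0.002, -1.0]]
wrist_force: [-0.6, 0.5, -0.2]
gripper_width: 28.1
grip_force: 0.0
[ 0.24  0.72 -0.41  2.12  0.68  0.43  0.79] shift [ 0.6 -3.  -0.2] turn [-0.1   0.04 -0.35]
time_s: 19.73
eef_pos: [470.3, -5.9, 8.6]
orientation: [[-0.997, 0.075, 0.002], [0.075, 0.997, 0.001], [-0.002, 0.001, -1.0]]
wrist_force: [0.4, -2.2, -0.1]
gripper_width: 13.6
grip_force: 55.0
[ 0.24  0.72 -0.41  2.12  0.68  0.43  0.79] shift [ 0.2 -2.2 -0.6] turn [-0.04  0.09 -0.28]
```

```bash
python3 -m pendant '[[[0,0,0.01],[0,0,0],-1],[[0,0,0.025],[0,0,0],-1],[[0,0,0.045],[0,0,0],-1],[[0,0,0.065],[0,0,0],-1],[[0,0,0.085],[0,0,0],-1],[[0,0,0.105],[0,0,0],-1],[[0,0,0.13],[0,0,0],-1],[[0,0,0.155],[0,0,0],-1],[[0,0,0.17],[0,0,0],-1],[[0,0,0.17],[0,0,0],-1]]'
python3 - <<'E'
from h import *
c=grab('side','/tmp/x.png')
cv2.imwrite('pics/s6.png',cv2.resize(c['color'][80:280,160:400,::-1],(720,600),interpolation=2))
E
python3 t.py '([494.7,243.3,151],1)'
```

```text
time_s: 20.57
eef_pos: [471.7, -4.4, 180.7]
orientation: [[-0.997, 0.074, 0.007], [0.074, 0.997, 0.002], [-0.007, 0.003, -1.0]]
wrist_force: [0.7, 0.4, -5.4]
gripper_width: 13.6
grip_force: 55.0
[ 0.45  0.46 -0.69  1.97  0.39  0.84  1.05] shift [ 24.2 248.2 -47. ] turn [-0.11  0.22  5.24]
```

View pics/s6.png

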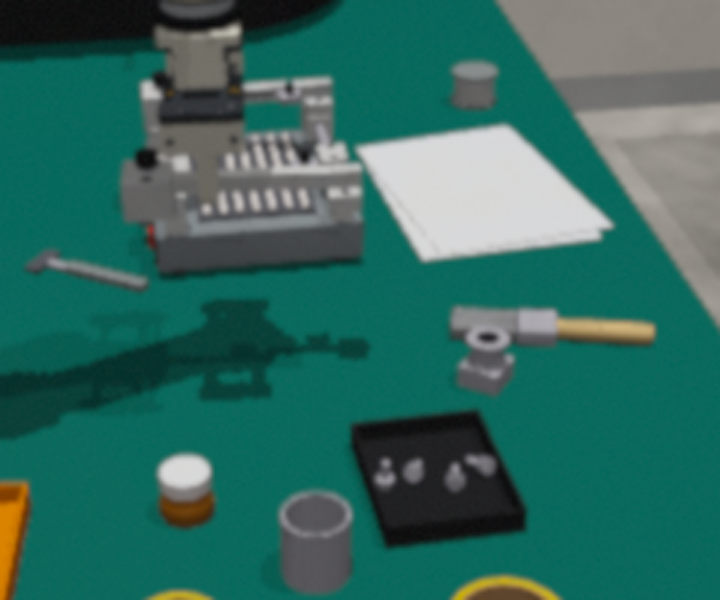

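The beam hangs level in the gripper, with the block at (145,195) and the foot at (345,185). I carry it over the saddles, staying high.

```bash
python3 -m pendant '[[[0.001,0.01,0],[0,0,0.3],-1],[[0.003,0.035,0],[0,0,1],-1],[[0.006,0.065,0],[0,0,1.5],-1],[[0.009,0.095,0],[0,0,2],-1],[[0.012,0.125,0],[0,0,2.7],-1],[[0.015,0.155,0],[0,0,3.4],-1],[[0.018,0.185,0],[0,0,4],-1],[[0.021,0.215,0],[0,0,4.6],-1],[[0.024,0.238,0],[0,0,5.2],-1],[[0.024,0.248,0],[0,0,5.2],-1]]'
python3 -m pendant '[[[0,0,0],[0,0,0],-1],[[0,0,-0.01],[0,0,0],-1],[[0,0,-0.02],[0,0,0],-1],[[0,0,-0.03],[0,0,0],-1],[[0,0,-0.03],[0,0,0],-1],[[0,0,-0.03],[0,0,0],-1]]'
python3 t.py '([494.7,243.3,151],1)'
cat > b.py <<'E'
from h import *
for k in range(2):
    c=read_camera('top'); W=cloud(c).reshape(-1,3); W=W[~np.isnan(W[:,0])]
    f=lambda x0,x1,y0,y1,z0,z1: W[(W[:,0]>x0)&(W[:,0]<x1)&(W[:,1]>y0)&(W[:,1]<y1)&(W[:,2]>z0)&(W[:,2]<z1)]
    for nm,p in (('block',f(400,470,205,285,158,188)),('foot',f(585,645,205,285,128,158)),('barR',f(545,583,225,257,145,185)),('barfar',f(590,650,238,254,155,185))):
        if len(p)<4: print(nm,len(p)); continue
        print(nm,len(p),'lo',np.percentile(p,2,0).round(1),'hi',np.percentile(p,98,0).round(1),'med',np.median(p,0).round(1))
cv2.imwrite('pics/s7.png',cv2.resize(c['color'][140:240,90:210,::-1],(720,600),interpolation=2))
E
python3 b.py
```

```text
time_s: 21.45
eef_pos: [492.4, 248.3, 176.7]
orientation: [[-1.0, -0.023, -0.001], [-0.023, 1.0, 0.005], [0.001, 0.005, -1.0]]
wrist_force: [0.0, 0.3, -5.2]
gripper_width: 13.6
grip_force: 55.0
time_s: 21.95
eef_pos: [494.0, 240.8, 147.3]
orientation: [[-1.0, -0.014, -0.001], [-0.014, 1.0, -0.0], [0.001, -0.0, -1.0]]
wrist_force: [0.0, -0.3, -6.0]
gripper_width: 13.5
grip_force: 55.0
[-0.08  0.62 -0.65  1.79  0.47  0.89  0.64] shift [  0.7   2.5 -15.3] turn [ 0.03 -0.04  0.17]
block 0
foot 59 lo [601.1 221.2 140.3] hi [631.6 260.9 157.7] med [614.1 229.3 154.4]
barR 63 lo [547.7 233.3 163.1] hi [582.4 255.9 178.3] med [568.7 239.8 172.5]
barfar 37 lo [592.  238.9 169.9] hi [630.9 248.5 179.3] med [612.5 243.2 174.7]
block 0
foot 47 lo [600.7 222.6 142.9] hi [631.4 262.7 157.7] med [614.  231.8 155.6]
barR 65 lo [547.7 234.4 161.2] hi [581.7 256.  182. ] med [567.8 240.8 173.9]
barfar 39 lo [591.8 238.1 168.2] hi [630.5 249.4 179.9] med [612.7 242.9 174.5]
```

View pics/s7.png

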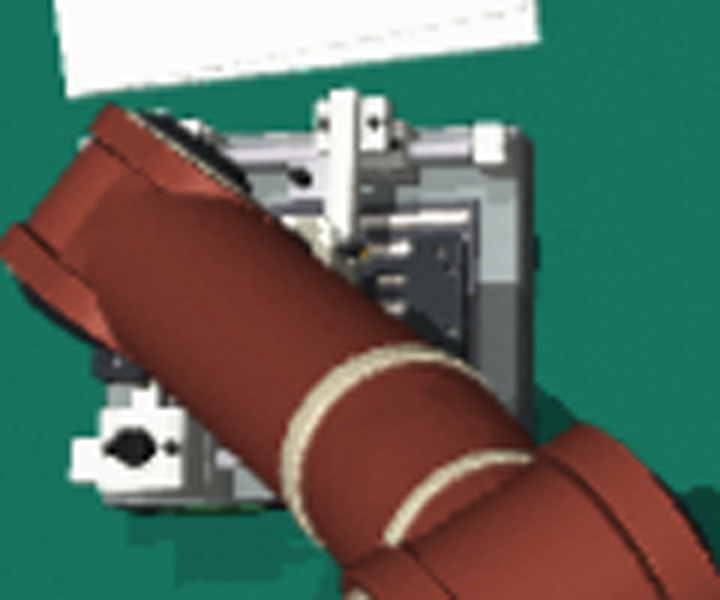

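The foot sits at x 616, y 241.5, with its underside near 138. It needs about +3 mm in y and 15 mm down; the forearm hides the block in this view.

```bash
python3 -m pendant '[[[0,0.003,-0.003],[0,0,0],-1],[[0,0.003,-0.007],[0,0,0],-1],[[0,0.003,-0.011],[0,0,0],-1],[[0,0.003,-0.015],[0,0,0],-1],[[0,0.003,-0.015],[0,0,0],-1],[[0,0.003,-0.015],[0,0,0],-1]]'
python3 t.py '([494.7,243.3,151],1)'
python3 - <<'E'
from h import *
c=grab('side','/tmp/x.png'); W=cloud(c).reshape(-1,3); W=W[~np.isnan(W[:,0])]
f=lambda x0,x1,y0,y1,z0,z1: W[(W[:,0]>x0)&(W[:,0]<x1)&(W[:,1]>y0)&(W[:,1]<y1)&(W[:,2]>z0)&(W[:,2]<z1)]
for nm,p in (('block front',f(395,480,205,235,124,164)),('foot front',f(590,640,205,235,124,142)),('bigsaddle',f(395,480,205,235,90,103)),('smallsaddle',f(585,640,205,240,90,103))):
    if len(p)>3: print(nm,len(p),'lo',np.percentile(p,3,0).round(1),'hi',np.percentile(p,97,0).round(1),'med',np.median(p,0).round(1))
cv2.imwrite('pics/s8.png',cv2.resize(c['color'][100:180,190:300,::-1],(770,560),interpolation=2))
s=observe();print(s['qd'].round(3),s['eef_pos'])
E
```

```text
time_s: 22.55
eef_pos: [494.2, 245.6, 133.2]
orientation: [[-1.0, -0.016, 0.001], [-0.016, 1.0, 0.001], [-0.001, 0.001, -1.0]]
wrist_force: [0.2, -0.1, -5.2]
gripper_width: 13.4
grip_force: 55.0
[-0.1   0.64 -0.64  1.8   0.48  0.86  0.62] shift [ 0.5 -2.3 -1.2] turn [-0.07  0.06  0.06]
block front 188 lo [417.1 213.6 126.1] hi [470.5 234.3 163.2] med [440.5 220.8 145.9]
foot front 49 lo [604.6 217.9 125.3] hi [631.4 232.1 141.5] med [617.9 225.6 133.6]
bigsaddle 62 lo [419.8 210.5  90.6] hi [459.  231.5 102.9] med [439.2 217.9  98.4]
smallsaddle 42 lo [604.5 211.3  90.7] hi [631.7 236.4 102.4] med [618.  225.8  98.6]
[ 0.002 -0.004 -0.003 -0.007 -0.    -0.001  0.001] [494.38300522 245.76364644 133.48249826]
```

View pics/s8.png

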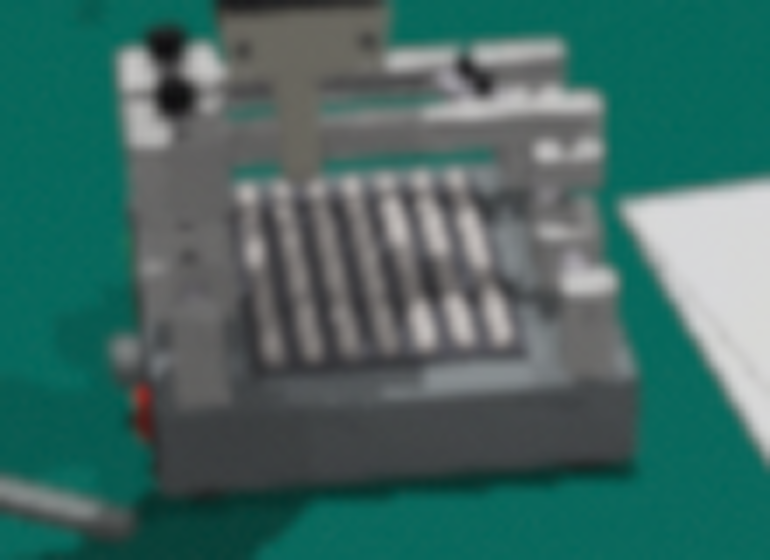

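Foot and block sit centred over their saddles to within about 3 mm, roughly 20 mm above, with a visible gap at (565,190) under the foot. After a short settle, I hand in.

```bash
python3 -m pendant '[[[0,-0.001,0],[0,0,0],-1],[[0,-0.001,0],[0,0,0],-1],[[0,-0.001,0],[0,0,0],-1],[[0,-0.001,0],[0,0,0],-1],[[0,-0.001,0],[0,0,0],-1]]'
python3 -c "
from station import workorder
print(workorder.finish_job())"
```

```text
time_s: 23.02
eef_pos: [494.5, 244.8, 133.7]
orientation: [[-1.0, -0.016, 0.002], [-0.016, 1.0, 0.002], [-0.002, 0.002, -1.0]]
wrist_force: [-0.3, 0.4, -4.8]
gripper_width: 13.6
grip_force: 55.0
the job is handed in; nothing more can be done
None
```

The job is handed in (no verdict shown): four screws in the tray, the empty cup upright beside it, and the beam held level about 20 mm above its saddles, lined up to roughly 3 mm by camera.

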